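# Clamp a thin-walled tube in the capstan clamp

## Robot

A 6-joint arm with a two-finger parallel gripper is mounted at the origin on the work surface. World frame = base frame: x ahead of the robot, y to its left, z up, the work surface at z = 0. Lengths are in mm, angles in rad, forces in N, time in s.
With the tool pointing down it reaches from about 275 to 850 mm from the base axis. Payload 5.2 kg.
Tool frame: the origin (TCP) lies at the very end of the fingers, on their centre line; the grasp point (between the pads) lies 19 mm behind it (env.grasp_offset is the distance from the TCP to the grasp point, in mm); x points along the fingers, y is the direction in which the jaws open and shut, and the axes are right-handed (so a half turn about x gives the same grasp; the last joint's range is limited). The gripper opens to 85 mm and grips with 20 to 120 N. Pads are 22 mm wide; open, the fingers measure 114 mm over their backs; the gripper's body (76 mm by 85 mm) begins 54 mm behind the grasp point. The pads swing forward as they close: fully open they stand 13 mm farther back than shut.
Start: joints at [-1.551, 0.259, 1.535, -0, 1.348, -0.203], TCP at [121.55, -536.405, 231.31] pointing down, gripper open.
Joint ranges: [-3.14, 3.14], [-0.91, 2.08], [0.19, 2.58], [-1.22, 4.36], [0.22, 2.71], [-3.12, 3.12]. Speed limits (rad/s): [2.57, 2.57, 3.14, 3.14, 3.14, 3.14].

## Interface

Orientations are given as a unit quaternion [w, x, y, z].
In Python, from station import env, cams gives the robot as it stands.
- The arm moves only by the tool servo_tool, never from a script. Its argument "steps" is a list of rows, each a list of 7 numbers: the closure in counts, from 0 (fully open) to 255 (shut), then the shift along the tool's x, y, z in m, then the turn, a rotation vector about the tool's x, y, z in rad. In form: [[claw, dx, dy, dz, ax, ay, az], ...]. A call has exactly 5 rows; each row is the pose to reach, as a shift and turn from the pose measured when the call began, along the tool's axes at that moment; what a row does not reach only later rows make up. A row lasts 1/10 s, in which the tool goes at most 50 mm and 8.59 degrees, less where a joint would pass 70% of its speed; a pose out of reach is approached as far as the arm can. A call with a gripper value outside its range is refused whole. The fingers move at their own pace and stop on an object; the grip force is fixed at half the most. Time passes only in rows, so rows that repeat a pose let the fingers close, or fill a call up. It gives the time, the measured TCP pose, the force and the opening at its end, in the units of the state.
- env.state(): the state, without advancing time (a new reading comes with each control period).
- cams.grab_frame(name): name is "scene" or "side" or "wrist"; returns a dict with "img" (400x640x3 uint8, red, green, blue), "depth" (400x640 float32, mm along the optical axis (not along the pixel's ray), 0 where there is no reading), "fx", "fy", "cx", "cy" (pixels), "k1" (the pictures are not rectified: a ray, as slopes to the right and down, at radius r is drawn at 1 + k1 r^2 times it, then the intrinsics apply), "extrinsics" (4x4, takes a point from camera to world coordinates); the wrist camera has in their place "hand_eye" (4x4, takes a point from camera to tool coordinates, whose origin is the TCP and whose axes are the tool frame's). Camera axes: x right, y down, z forward; pixel columns grow to the right and rows downward; lengths in mm; the calibration is good to about 2 mm. A picture is of the moment at which its call begins: read the wrist's pose just before it.
- env.sign_off(): hands the job in, once; it reports no verdict.
The state is a dict: "clock": time; "joints": joint angles; "joint_vel": joint speeds; "joint_efforts": joint torques, N m; "tcp_pos": TCP position; "eef_rot": TCP orientation; "ft_force": force on the tool from outside, world axes, zero at the start; "torque": the same for the moment, N m; "opening": finger opening in mm.
Only numpy, scipy, OpenCV 4.12 (cv2) and the standard library are available. Lean on these libraries where they do the work, as an engineer would, in place of code of your own. Each camera call takes 0.05 s, during which the arm holds its last target.

## Task

Stand the short offcut of square steel tube upright on the bed of the capstan clamp, between its two jaws, square to them and in the middle of their width. Then push the capstan's spokes round clockwise (seen from above), one after another, until the jaws grip the tube firmly without bowing its thin walls: feel for the firm push on the spokes rather than counting turns. Work the jaw only by the spokes and never force them, take your hand away, and leave the other things on the bench where they are.

Things in the scene. Friction and masses are not known exactly. Their poses are not given: they have to be found in the camera images.
- tube_centre (a point): centre (half-way up) of the workpiece: a loose thin-walled square steel tube offcut, 45 x 45 mm outside, 60 mm tall, 3 mm walls, open at top and bottom, about 0.22 kg, standing upright on the bench; z up, x and y square to its faces. Which of three places it, the round tube and the wooden block take is left to chance
- tube: the same tube; origin at the middle of its underside
- clamp: grey capstan clamp fixed to the bench: bed 100 mm wide (x), 370 mm long (y), 30 mm tall; origin on the bench top under the bed; y runs along the bed from the fixed jaw (-y) to the capstan (+y). Under the capstan, 110 mm along +y, stands a 72 mm square pillar, top 85 mm above the bench; a 14 mm square rack bar (top 62 mm above the bench) runs from it to the sliding jaw
- bed_centre (a point): point on top of the bed, in the middle of the jaws' width, 34 mm from the fixed jaw's nominal face; the tube can stand here, its centre 30 mm above, with 7 mm or more free to each jaw. Axes as clamp: y is the clamping direction, x lies along the jaws' width. No room for fingers between tube and jaws: hold the tube by the two faces that look along x
- fixed_face (a point): nominal middle of the foot of the fixed jaw's clamping face, on the bed. The fixed jaw is a steel block on the bed, 70 mm wide (x), 30 mm thick (y), 45 mm tall, its face looking to +y (axes as clamp). It is packed with shims that are changed from day to day: the real face stands up to 4 mm nearer or farther along y than this point, so the place where it bites must be felt
- jaw: sliding steel jaw, 70 mm wide (x), 45 mm tall, moved along the bed by the capstan, 10 mm per rad; origin on the bed at the middle of its unloaded clamping face, which looks to -y. The face plate is backed by stiff springs (about 20 N per mm). At the start the jaws are 61 to 82 mm apart
- capstan: steel hub 52 mm across, 44 mm tall, with four level spokes 12 mm thick along its +x, +y, -x, -y, each ending in a black ball 32 mm across; bare spoke from 26 to 99 mm off the axis. Origin on the axis at the spokes' centre lines, 115 mm above the bench; z up. Turning clockwise from above closes the jaw (1.7 to 4.2 rad needed); it stays where left. Never load it with more than 30 N
- push_point (a point): point on the capstan's +x spoke, 85 mm from the axis. A level push square to a spoke there turns the free capstan with about 7 N (friction 0.6 N m) and rises steadily once the jaws meet the tube. Moving, 11 to 14 N is firm (35 to 60 N on the jaws), 10 N too weak (25 N), 17 N spoils the tube (90 N). Stopped with the push kept on, it reads about 2 N less: free 5, firm 9 to 12. It rises 24 N per rad
- knob0 (a point): centre of the ball on the capstan's +x spoke, 115 mm from the axis
- round_tube: loose offcut of ROUND steel tube, 48 mm across, 55 mm tall (not the workpiece); origin at the middle of its underside. Leave it alone
- wood_block: loose wooden block 60 x 42 x 50 mm tall; origin at the middle of its underside. Leave it alone
- wrench: loose flat steel wrench 160 mm long, lying on the bench between the robot and the clamp; origin near its middle. Leave it alone
- spray_can: upright spray can, 64 mm across, 190 mm tall, beyond the clamp; origin at its underside. Leave it alone
- carton: open cardboard carton 90 x 70 x 60 mm tall, beyond the clamp; origin at its underside. Leave it alone
- fitting: small brass fitting, 32 mm across, 38 mm tall; origin at its underside. Leave it alone
- foil_tray: shallow aluminium tray 160 x 220 x 35 mm, far left; origin at its underside. Leave it alone
- screwdriver: screwdriver 190 mm long lying far right; origin near its middle. Leave it alone
There are look-alikes about, which are no part of the job. Leave any blue or pink look-alike of the tube alone.

How it is judged:
By the outcome, as a careful person would: the job done as asked, in the order asked, and still so for the second after the job is handed in, with the robot touching nothing.
It also fails if it takes over 72 s, if anything falls off the work surface, if the arm or the gripper's body presses on something with over 40 N, if the wrist force passes 120 N, or if a joint passes its speed limit or range.

## Working session

There is one attempt and no reset: what is moved stays moved. The work goes in short steps, Python scripts to look and compute and a tool call to move; the robot and the scene stay as the last step left them, time stands still between calls to the robot, and variables do not carry over. Pictures are saved under pics/ and viewed, and the job is handed in when it is done.

Besides the shell and the picture viewer there is one more tool, called after ">>>" as name([rows], argument=value, ...), one row to a line, values as JSON. servo_tool: Moves the arm, as the interface text tells. Its arguments: {"type":"object","properties":{"steps":{"type":"array","items":{"type":"array","items":{"type":"number"}}}},"required":["steps"]}

```bash
ls; mkdir -p pics
python3 - <<'E'
from station import env,cams
import cv2,numpy as np
print(env.state())
for n in ["scene","side","wrist"]:
    f=cams.grab_frame(n)
    cv2.imwrite(f"pics/{n}0.png",f["img"][:,:,::-1])
    np.savez(f"{n}0.npz",**f)
    print(n,f["fx"],f["fy"],f["cx"],f["cy"],f["k1"],np.round(f.get("extrinsics",f.get("hand_eye")),3).tolist())
E
```

```text
pics
{'clock': 0.0, 'joints': array([-1.55079802e+00,  2.59377361e-01,  1.53610187e+00, -2.05589805e-05,
        1.34803767e+00, -2.02789033e-01]), 'joint_vel': array([-0.00034237,  0.00021285,  0.00118884, -0.00012768, -0.00021384,
        0.00168367]), 'joint_efforts': array([-1.15486004e-03, -4.46034300e+01, -2.90579098e+01, -6.72997303e-04,
        1.17789864e-02,  6.80326451e-06]), 'tcp_pos': array([ 121.5323794 , -535.84008954,  230.4486901 ]), 'eef_rot': array([ 0.07792786,  0.70277876,  0.07928412, -0.70266869]), 'ft_force': array([ 0.13952925, -0.31695459, -0.11132635]), 'torque': array([0.02318911, 0.01036867, 0.01611925]), 'opening': 85.38794111990704}
scene 431.6837421538612 431.6837421538612 324.0866967858604 205.50067557369334 -0.002286937314864728 [[0.704, 0.585, -0.404, 1059.697], [0.711, -0.583, 0.394, -462.505], [-0.005, -0.564, -0.826, 1099.376], [0.0, 0.0, 0.0, 1.0]]
side 396.2595717238028 396.2595717238028 320.25741134507354 195.36963019361013 -0.04849677308433334 [[-0.76, -0.406, 0.508, -39.401], [-0.65, 0.472, -0.595, 728.166], [0.002, -0.782, -0.623, 823.795], [0.0, 0.0, 0.0, 1.0]]
wrist 295.5373082624159 295.5373082624159 319.48430012922387 198.88196394938242 -0.031097460506682367 [[-0.0, -0.28, 0.96, -142.102], [1.0, 0.001, 0.001, -1.553], [-0.001, 0.96, 0.28, -71.272], [0.0, 0.0, 0.0, 1.0]]
```

View pics/scene0.png

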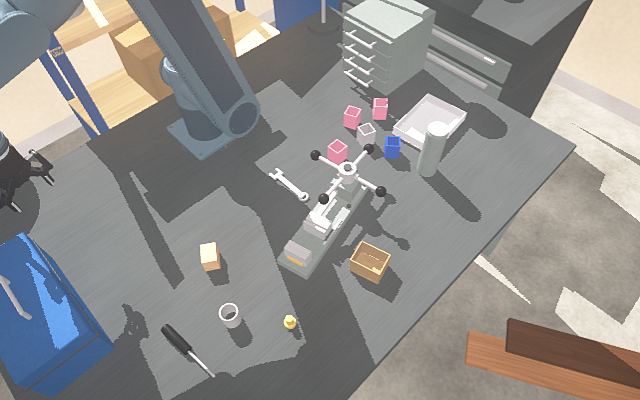

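View pics/side0.png

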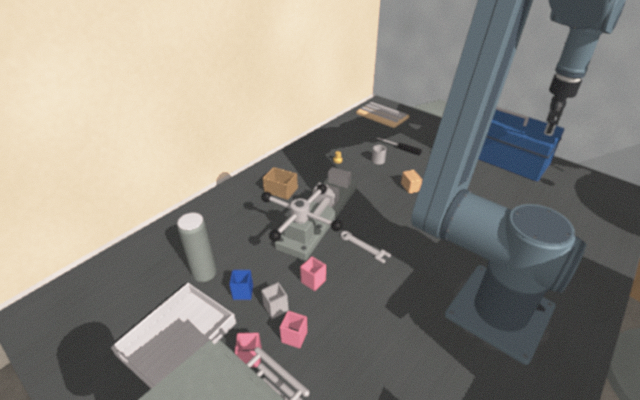

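View pics/wrist0.png

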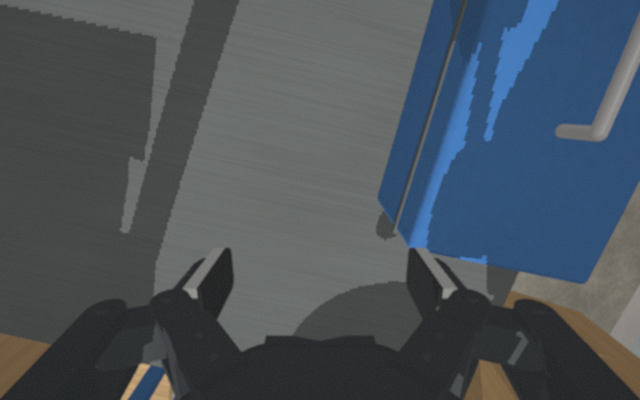

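```bash
cat > h.py <<'E'
import numpy as np,cv2
from scipy.spatial.transform import Rotation as R
def rays(f,uv):
    uv=np.asarray(uv,float).reshape(-1,2)
    d=(uv-[f["cx"],f["cy"]])/[f["fx"],f["fy"]]
    u=d.copy()
    for _ in range(8): u=d/(1+f["k1"]*(u**2).sum(1,keepdims=True))
    return np.c_[u,np.ones(len(u))]
def T_of(f,st=None):
    if "extrinsics" in f: return np.asarray(f["extrinsics"])
    T=np.eye(4); w,x,y,z=st["eef_rot"]; T[:3,:3]=R.from_quat([x,y,z,w]).as_matrix(); T[:3,3]=st["tcp_pos"]
    return T@np.asarray(f["hand_eye"])
def onplane(f,uv,z,st=None):
    T=T_of(f,st); d=rays(f,uv)@T[:3,:3].T; o=T[:3,3]
    return o+d*((z-o[2])/d[:,2])[:,None]
def bydepth(f,uv,st=None):
    T=T_of(f,st); uv=np.asarray(uv).reshape(-1,2); r=rays(f,uv)
    z=f["depth"][uv[:,1].astype(int),uv[:,0].astype(int)]
    return (r*z[:,None])@T[:3,:3].T+T[:3,3]
def cloud(f,st=None):
    v,u=np.mgrid[0:400,0:640]; return bydepth(f,np.c_[u.ravel(),v.ravel()],st).reshape(400,640,3)
E
python3 - <<'E'
from h import *
f=dict(np.load("scene0.npz")); g=dict(np.load("side0.npz"))
a=cv2.resize(f["img"][80:250,260:460,::-1],None,fx=4,fy=4,interpolation=cv2.INTER_CUBIC)
cv2.imwrite("pics/sc_crop.png",a[:600])
a=cv2.resize(g["img"][150:350,200:400,::-1],None,fx=3,fy=3,interpolation=cv2.INTER_CUBIC)
cv2.imwrite("pics/sd_crop.png",a)
for n,f in(("scene",f),("side",g)):
    c=cloud(f); np.save(n+"_c.npy",c)
    z=c[...,2]; ok=f["depth"]>0; print(n,ok.mean())
    for p in ([300,330],[250,200],[430,110]) if n=="scene" else ([350,330],[400,280]): print(c[p[1],p[0]])
E
```

```text
scene 0.9961875
[ 754.05715107 -255.50948745   -1.06343373]
[ 3.44217120e+02 -8.70152210e+01 -1.77975507e-01]
[494.91445851 629.62448594  -0.71783281]
side 0.99598828125
[ 2.49341967e+02  2.81422482e+02 -1.31309847e-01]
[240.32910041  74.42202534  -2.7521549 ]
```

View pics/sc_crop.png

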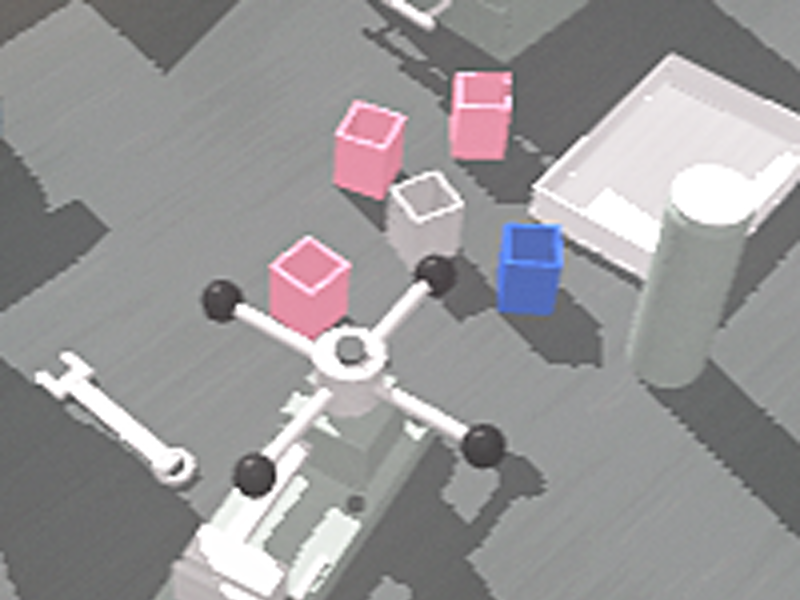

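View pics/sd_crop.png

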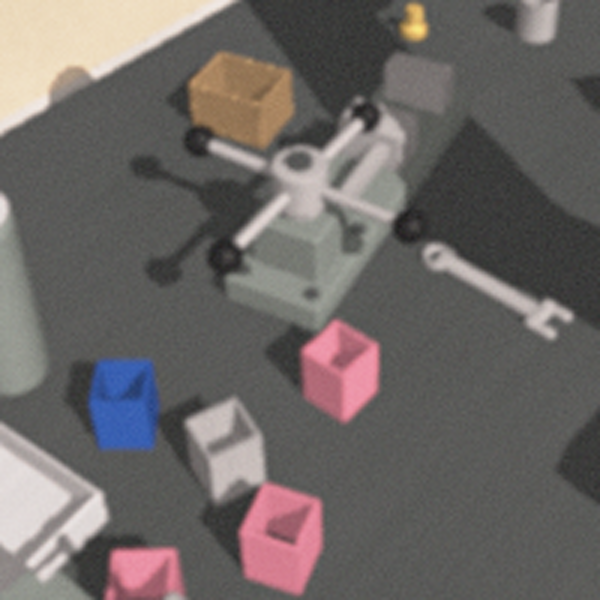

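The bare steel square tube is at scene (366,131) and side (276,299). The look-alikes in the scene view are pink (337,152), (352,117) and (380,108) and blue (392,147), and the grey tube at (230,316) is round. Only the one at (366,131) is square and bare steel. Next I measure.

```bash
python3 - <<'E'
from h import *
for n in ("scene","side"):
    f=dict(np.load(n+"0.npz")); c=np.load(n+"_c.npy")
    pts=c.reshape(-1,3)
    # tall tube-ish points region
    m=(pts[:,0]>250)&(pts[:,0]<650)&(pts[:,1]>60)&(pts[:,1]<480)&(pts[:,2]>52)&(pts[:,2]<66)
    img=np.zeros((500,500),np.uint8)
    q=pts[m]; 
    for p in q: cv2.circle(img,(int(p[0]-200),int(p[1]-30)),2,255,-1)
    k,lab,st,ce=cv2.connectedComponentsWithStats(img)
    for i in range(1,k):
        if st[i,4]<300: continue
        ij=lab[(q[:,1]-30).astype(int),(q[:,0]-200).astype(int)]==i
        r=cv2.minAreaRect(q[ij][:,:2].astype(np.float32))
        col=f["img"].reshape(-1,3)[m][ij].mean(0)
        print(n,np.round(r[0],1),np.round(r[1],1),round(r[2],1),col.astype(int),np.percentile(q[ij][:,2],[5,95]).round())
    # knobs: black
    hsv=f["img"]
    m=(pts[:,0]>300)&(pts[:,0]<800)&(pts[:,1]>-250)&(pts[:,1]<350)&(pts[:,2]>105)&(pts[:,2]<140)
    img=np.zeros((700,700),np.uint8); q=pts[m]
    for p in q: cv2.circle(img,(int(p[0]-200),int(p[1]+350)),1,255,-1)
    cv2.imwrite(f"pics/cap_{n}.png",img)
E
python3 - <<'E'
from h import *
a=np.hstack([cv2.imread("pics/cap_scene.png")[200:600,100:500],cv2.imread("pics/cap_side.png")[200:600,100:500]]); cv2.imwrite("pics/cap.png",a)
E
```

```text
scene [559.4 102.4] [83.  34.9] 55.2 [185 185 184] [54. 65.]
scene [417.8 225.7] [49.4 46.4] 89.5 [243 181 205] [53. 63.]
scene [445.8 342.6] [43.6 17.7] 70.7 [209 203 205] [53. 62.]
scene [417.3 360.8] [43.8 18.8] 43.0 [215 209 210] [54. 61.]
scene [351.9 359.3] [47.9 21.3] 39.9 [240 174 197] [53. 63.]
scene [517.2 385.6] [46.4 18.1] 32.8 [ 97 133 219] [53. 63.]
scene [396.1 464. ] [42.1 11.3] 41.7 [236 169 189] [52. 62.]
side [523.5 167.3] [75.8 27.5] 38.8 [124 126 119] [53. 65.]
side [411.1 228.8] [46.9 47.7] 1.6 [214 130 147] [53. 61.]
side [426.5 351.9] [45.4 47.9] 73.1 [176 167 165] [53. 62.]
side [524.2 372.3] [45.8 47.6] 40.8 [ 55  90 164] [53. 62.]
side [336.5 379.3] [46.  48.4] 20.7 [216 130 147] [53. 63.]
side [630.  405.9] [56.3 22.2] 70.8 [140 142 135] [53. 66.]
side [380.1 464.4] [50.3 25.9] 5.4 [222 135 153] [53. 61.]
```

View pics/cap.png

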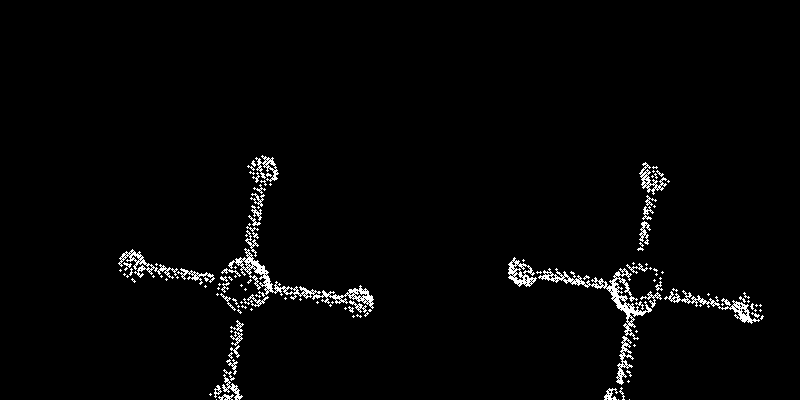

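Run:
```python
from h import *
F={n:dict(np.load(n+"0.npz")) for n in ("scene","side")}
for n,f in F.items():
    img=f["img"]; c=np.load(n+"_c.npy")
    dark=(img.max(2)<70)&(c[...,2]>95)&(c[...,2]<140)&(c[...,0]>380)&(c[...,0]<720)&(c[...,1]>-20)&(c[...,1]<290)
    k,lab,st,ce=cv2.connectedComponentsWithStats(dark.astype(np.uint8))
    P=[]
    for i in range(1,k):
        if st[i,4]<25: continue
        x,y,w,h,a=st[i]; cc=[x+(w-1)/2,y+(h-1)/2]
        p=onplane(f,[cc],115)[0]; P.append(p); print(n,np.round(cc,1),w,h,a,p.round(1))
    P=np.array(P); print("mean",P.mean(0).round(1))
    # height map of the clamp
    q=c.reshape(-1,3); m=(q[:,0]>400)&(q[:,0]<720)&(q[:,1]>-220)&(q[:,1]<290)&(q[:,2]>12)&(q[:,2]<150)
    hm=np.zeros((520,330,3),np.uint8)
    o=np.argsort(q[m][:,2])
    for p,cl in zip(q[m][o],img.reshape(-1,3)[m][o]): cv2.circle(hm,(int(p[0]-395),int(295-p[1])),1,[int(min(255,p[2]*2)),int(cl[1]),int(cl[0])],-1)
    cv2.imwrite(f"pics/hm_{n}.png",hm)
a=np.hstack([cv2.imread(f"pics/hm_{n}.png") for n in F]);cv2.imwrite("pics/hm.png",a)
```

```text
mean nan
side [321.5 188. ] 8 9 43 [558.6  22.3 115. ]
side [265.5 197. ] 10 11 68 [652.6 158.8 115. ]
side [336.5 225.5] 12 12 105 [424.  119.7 115. ]
side [274.5 235.5] 12 12 101 [520.4 251.9 115. ]
mean [538.9 138.2 115. ]<stdin>:12: RuntimeWarning: Mean of empty slice.
  ret = ret.dtype.type(ret / rcount)
```

View pics/hm.png

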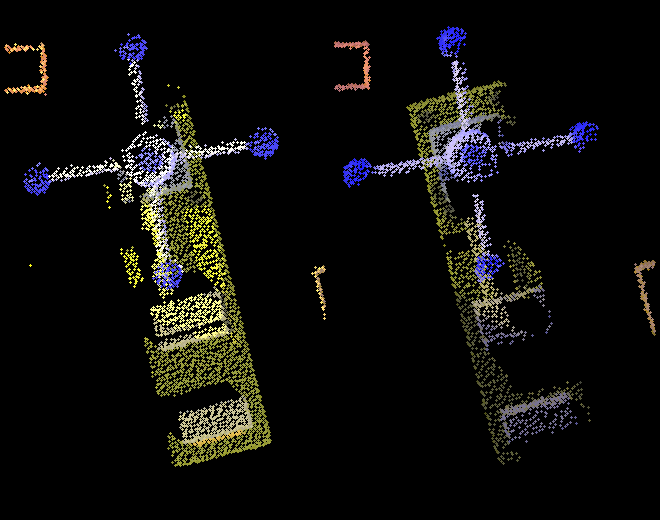

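Run:
```python
from h import *
w,x,y,z=[ 0.07792786,  0.70277876,  0.07928412, -0.70266869]
M=R.from_quat([x,y,z,w]).as_matrix(); print(M.round(3))
```

```text
[[-0.     0.221 -0.975]
 [ 0.002 -0.975 -0.221]
 [-1.    -0.002 -0.   ]]
```

```bash
cat >> h.py <<'E'
def go(x,y,z,yaw_deg,st=None):
    from station import env
    st=st or env.state(); w,a,b,c=st["eef_rot"]; M=R.from_quat([a,b,c,w])
    t=np.radians(yaw_deg); X=np.array([0,0,-1]);Y=np.array([np.cos(t),np.sin(t),0]);N=np.c_[X,Y,np.cross(X,Y)]
    d=M.inv().apply(np.array([x,y,z])-st["tcp_pos"])/1000
    rv=(M.inv()*R.from_matrix(N)).as_rotvec()
    m=M.as_matrix()
    print("d",d.round(4),"rv",rv.round(4),"| pos",st["tcp_pos"].round(1),"yaw",np.degrees(np.arctan2(m[1,1],m[0,1])).round(2),"t",round(st["clock"],2),"F",st["ft_force"].round(1),"op",round(st["opening"],1))
E
python3 -c "
from h import *
go(560,-40,300,14)"
```

```text
d [-0.0686 -0.3869 -0.5372] rv [-1.5923e+00 -1.4000e-03  8.0000e-04] | pos [ 121.6 -536.   230.7] yaw -77.23 t 0.15 F [ 0.1 -0.3 -0.5] op 85.6
```

>>> servo_tool([
  [0,-0.03,-0.03,-0.04,-0.14,0,0],
  [0,-0.069,-0.07,-0.08,-0.28,0,0],
  [0,-0.069,-0.1,-0.12,-0.42,0,0],
  [0,-0.069,-0.13,-0.16,-0.56,0,0],
  [0,-0.069,-0.16,-0.2,-0.7,0,0],
])

```text
clock: 0.65
tcp_pos: [267.0, -352.3, 300.0]
eef_rot: [0.316, 0.633, 0.316, -0.632]
ft_force: [1.0, -0.6, -0.6]
opening: 85.3
```

```bash
python3 -c "
from h import *
go(560,-40,300,14)"
```

```text
d [ 3.000e-04  4.710e-02 -4.256e-01] rv [-8.876e-01 -4.000e-04 -6.000e-04] | pos [ 267.  -352.3  300. ] yaw -36.85 t 0.65 F [ 1.  -0.6 -0.6] op 85.3
```

Tracks well.

>>> servo_tool([
  [0,0,0.006,-0.05,-0.15,0,0],
  [0,0,0.011,-0.1,-0.3,0,0],
  [0,0,0.017,-0.15,-0.45,0,0],
  [0,0,0.022,-0.2,-0.6,0,0],
  [0,0,0.028,-0.25,-0.75,0,0],
])

```text
clock: 1.15
tcp_pos: [438.1, -169.4, 300.2]
eef_rot: [0.527, 0.472, 0.526, -0.472]
ft_force: [0.7, -1.2, -0.2]
opening: 84.9
```

```bash
python3 -c "
from h import *
go(560,-40,300,14)"
```

```text
d [ 0.0003  0.1351 -0.1155] rv [-0.1362  0.0002 -0.0008] | pos [ 438.1 -169.4  300.2] yaw 6.2 t 1.15 F [ 0.7 -1.2 -0.2] op 84.9
```

>>> servo_tool([
  [0,0,0.034,-0.028,-0.034,0,0],
  [0,0,0.068,-0.056,-0.068,0,0],
  [0,0,0.102,-0.086,-0.1,0,0],
  [0,0,0.135,-0.115,-0.136,0,0],
  [0,0,0.135,-0.115,-0.136,0,0],
])

```text
clock: 1.65
tcp_pos: [562.2, -36.3, 299.2]
eef_rot: [0.558, 0.434, 0.559, -0.433]
ft_force: [-0.4, -0.4, -0.6]
opening: 85.6
```

Run:
```python
from h import *
from station import env,cams
st=env.state(); f=cams.grab_frame("wrist"); go(560,-40,300,14,st)
cv2.imwrite("pics/w1.png",f["img"][:,:,::-1]); np.savez("w1.npz",st=st,f=f)
```

```text
d [-0.0008 -0.003   0.003 ] rv [ 0.0058 -0.002  -0.0012] | pos [562.2 -36.3 299.2] yaw 14.33 t 1.65 F [-0.4 -0.4 -0.6] op 85.6
```

View pics/w1.png

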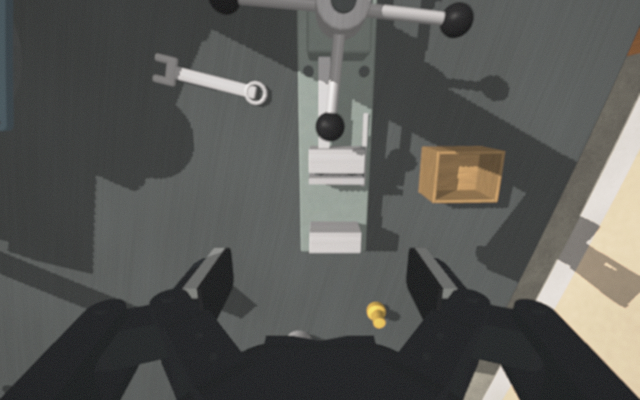

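Run:
```python
from h import *
d=np.load("w1.npz",allow_pickle=True); f=d["f"].item()
a=cv2.resize(f["img"][130:260,280:400,::-1],None,fx=4.6,fy=4.6,interpolation=cv2.INTER_CUBIC)
cv2.imwrite("pics/w1c.png",a)
```

```text
(no output)
```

View pics/w1c.png

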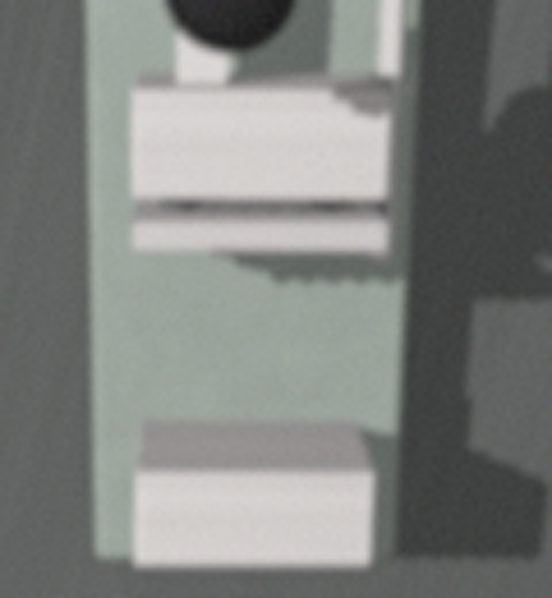

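Run:
```python
from h import *
d=np.load("w1.npz",allow_pickle=True); f=d["f"].item(); st=d["st"].item()
P=lambda p,z:onplane(f,np.array(p,float)/4.6+[280-.4,130-.4],z,st)[:,:2].round(1)
fj=P([[134,470],[374,470],[372,568],[134,568]],75); print("fj top",fj.tolist())
foot=P([[140,425],[362,427]],30);print("foot",foot.tolist())
j=P([[134,250],[388,249],[134,85],[388,85]],75);print("jaw",j.tolist())
for a,b in((fj[0],fj[1]),(j[0],j[1]),(fj[3],fj[2]),(j[2],j[3])): print(np.degrees(np.arctan2(*(b-a)[::-1])), np.linalg.norm(b-a))
bl=P([[86,20],[96,555]],30); br=P([[418,20],[397,555]],30); print("bed",bl.tolist(),br.tolist())
for a,b in(bl,br): print(np.degrees(np.arctan2(*(a-b)[::-1])))
print("ball",onplane(f,[[330,126]],115,st), onplane(f,[[457,20]],115,st))
print("ring/hub",onplane(f,[[344,6]],137,st))
```

```text
fj top [[568.7, -116.8], [636.2, -99.6], [644.6, -129.8], [576.1, -147.2]]
foot [[569.8, -119.6], [639.4, -102.6]]
jaw [[553.1, -53.2], [621.1, -35.5], [542.2, -9.2], [608.1, 7.7]]
14.295588888094633 69.65694509523081
14.589999724129967 70.26585230394633
14.25252712647973 70.67538468236306
14.383486365012248 68.03249223716558
bed [[523.6, 0.6], [566.7, -168.0]] [[619.1, 25.2], [663.6, -143.2]]
104.33968866166778
104.80216286521707
ball [[558.98609521  24.09683388 115.        ]] [[654.84793091 155.67369596 115.        ]]
ring/hub [[542.8501925  131.51897103 137.        ]]
```

```bash
python3 -c "
from h import *
go(427,350,230,72)"
```

```text
d [ 0.0696 -0.0342 -0.4092] rv [-1.0083e+00 -1.0000e-03  0.0000e+00] | pos [560.7 -38.3 299.3] yaw 14.23 t 1.7 F [-1.1  0.2 -0. ] op 85.1
```

>>> servo_tool([
  [0,0,-0.004,-0.047,-0.12,0,0],
  [0,0,-0.008,-0.094,-0.24,0,0],
  [0,0.01,-0.012,-0.141,-0.36,0,0],
  [0,0.02,-0.016,-0.188,-0.48,0,0],
  [0,0.03,-0.02,-0.235,-0.6,0,0],
])

```text
clock: 2.2
tcp_pos: [482.4, 184.7, 269.3]
eef_rot: [0.662, 0.249, 0.662, -0.249]
ft_force: [0.6, 0.1, 0.0]
opening: 84.8
```

```bash
python3 -c "
from h import *
go(427,350,230,72)"
```

```text
d [ 0.0393  0.0878 -0.1506] rv [-0.4056 -0.0005  0.    ] | pos [482.4 184.7 269.3] yaw 48.76 t 2.2 F [0.6 0.1 0. ] op 84.8
```

>>> servo_tool([
  [0,0.01,0.023,-0.039,-0.1,0,0],
  [0,0.02,0.046,-0.078,-0.2,0,0],
  [0,0.03,0.07,-0.117,-0.3,0,0],
  [0,0.039,0.088,-0.151,-0.406,0,0],
  [0,0.039,0.088,-0.151,-0.406,0,0],
])

```text
clock: 2.7
tcp_pos: [424.1, 352.5, 228.9]
eef_rot: [0.697, 0.108, 0.7, -0.109]
ft_force: [-0.0, 0.4, 0.9]
opening: 85.4
```

Run:
```python
from h import *
from station import env,cams
st=env.state(); f=cams.grab_frame("wrist"); go(427,350,230,72,st)
cv2.imwrite("pics/w2.png",f["img"][:,:,::-1]); np.savez("w2.npz",st=st,f=f)
a=cv2.resize(f["img"][110:310,220:420,::-1],None,fx=3,fy=3,interpolation=cv2.INTER_CUBIC)
cv2.imwrite("pics/w2c.png",a)
```

```text
d [-0.0011 -0.0015  0.0035] rv [ 0.0062 -0.0035  0.0011] | pos [424.1 352.5 228.9] yaw 72.35 t 2.7 F [-0.   0.4  0.9] op 85.4
```

View pics/w2.png

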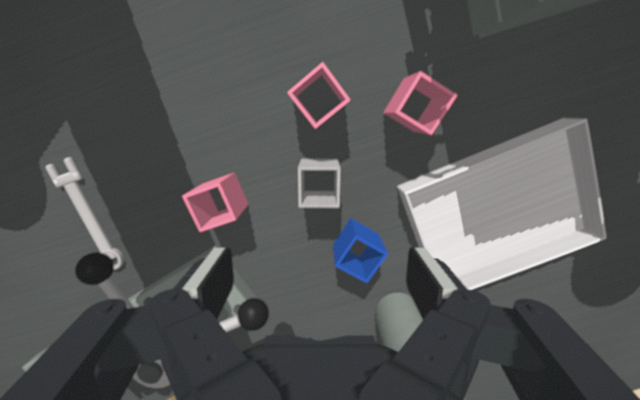

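View pics/w2c.png

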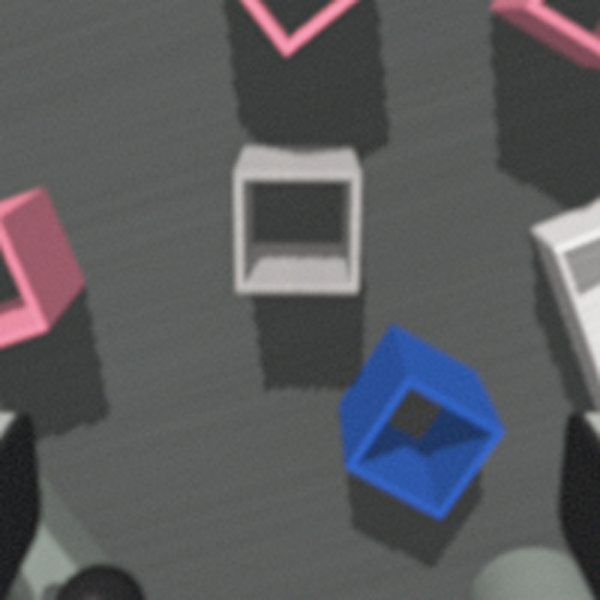

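The grey-steel square tube is at about (319,188) in the wrist picture, with its top outline nearly parallel to the image axes. Its nearest neighbours are blue (360,250) and pink (215,200), and neither lies in the fingers' path.

Run:
```python
from h import *
d=np.load("w2.npz",allow_pickle=True); f=d["f"].item(); st=d["st"].item()
p=onplane(f,np.array([[234,177],[361,178],[360,293],[235,293]])/3+[219.7,109.7],60,st)[:,:2]
print(p.round(1),p.mean(0)); 
for a,b in((0,1),(3,2),(1,2),(0,3)): v=p[b]-p[a]; print(np.degrees(np.arctan2(v[1],v[0])),np.linalg.norm(v))
c=np.array([[392,325],[503,432],[440,519],[348,466]])
b=onplane(f,np.array([[413,380],[503,432],[440,519],[348,466]])/3+[219.7,109.7],60,st)[:,:2];print("blue",b.round(1).tolist())
c=p.mean(0); go(c[0],c[1],23,72)
```

```text
[[403.2 336.1]
 [417.2 379. ]
 [458.1 366.4]
 [444.2 322.5]] [430.67530265 351.01712268]
71.95118455741955 45.09607071471902
72.41963374950144 46.05152959550867
-17.004222178832222 42.85080995459252
-18.277790131603847 43.22054590272491
blue [[497.4, 375.8], [529.0, 403.2], [558.6, 370.0], [524.8, 341.8]]
d [0.2065 0.0022 0.0052] rv [ 0.0026 -0.0017  0.0018] | pos [425.5 350.7 229.5] yaw 72.15 t 2.75 F [ 0.3 -0.8  0.4] op 85.3
```

>>> servo_tool([
  [0,0.04,0.002,0.005,0.003,0,0],
  [0,0.085,0.002,0.005,0.003,0,0],
  [0,0.13,0.002,0.005,0.003,0,0],
  [0,0.17,0.002,0.005,0.003,0,0],
  [0,0.206,0.002,0.005,0.003,0,0],
])

```text
clock: 3.25
tcp_pos: [431.1, 348.4, 22.2]
eef_rot: [0.698, 0.111, 0.699, -0.113]
ft_force: [0.1, 0.3, -0.4]
opening: 85.3
```

>>> servo_tool([
  [150,0,0,0,0,0,0],
  [150,0,0,0,0,0,0],
  [255,0,0,0,0,0,0],
  [255,0,0,0,0,0,0],
  [255,0,0,0,0,0,0],
])

```text
clock: 3.75
tcp_pos: [433.1, 348.8, 24.7]
eef_rot: [0.699, 0.112, 0.697, -0.112]
ft_force: [1.3, -2.0, 8.6]
opening: 43.9
```

Run:
```python
from h import *
from station import env,cams
st=env.state(); f=cams.grab_frame("wrist"); go(595,-77,160,14.4,st)
cv2.imwrite("pics/w3.png",f["img"][:,:,::-1]);np.savez("w3.npz",st=st,f=f)
```

```text
d [-0.1348 -0.3538  0.2873] rv [ 1.0012  0.002  -0.0016] | pos [433.1 348.8  24.7] yaw 71.77 t 3.75 F [ 1.3 -2.   8.6] op 43.9
```

View pics/w3.png

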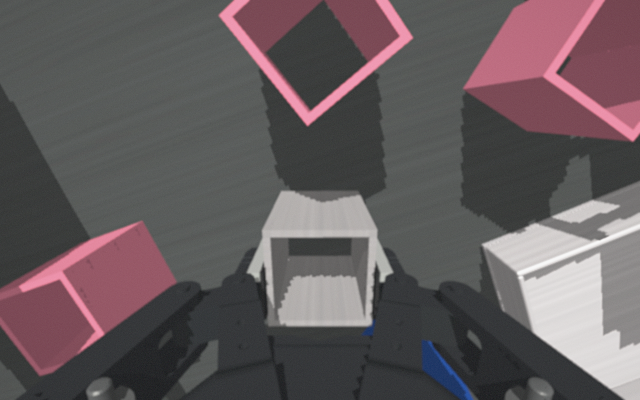

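Run:
```python
from h import *
d=np.load("w3.npz",allow_pickle=True); f=d["f"].item(); st=d["st"].item()
w,a,b,c=st["eef_rot"];M=R.from_quat([a,b,c,w])
p=onplane(f,[[263,235],[377,235],[373,326],[268,326]],60,st); 
print((M.inv().apply(p-st["tcp_pos"])).round(1), p.mean(0))
```

```text
[[-35.4 -20.6 -25.9]
 [-35.4  23.9 -25.9]
 [-35.3  24.7  16.9]
 [-35.3 -20.9  16.9]] [429.34131154 351.93684163  60.        ]
```

>>> servo_tool([
  [255,-0.02,0,0,0,0,0],
  [255,-0.05,0,0,0,0,0],
  [255,-0.09,0,0,0,0,0],
  [255,-0.13,0,0,0,0,0],
  [255,-0.17,0,0,0,0,0],
])

```text
clock: 4.3
tcp_pos: [432.2, 348.9, 197.1]
eef_rot: [0.699, 0.112, 0.697, -0.112]
ft_force: [0.3, 0.2, -1.4]
opening: 44.3
```

Run:
```python
from h import *
from station import env,cams
st=env.state(); f=cams.grab_frame("wrist"); go(590,-77,210,14.4,st)
cv2.imwrite("pics/w4.png",f["img"][:,:,::-1]);np.savez("w4.npz",st=st,f=f)
```

```text
d [-0.0124 -0.3553  0.283 ] rv [ 1.0017  0.0022 -0.0023] | pos [432.2 348.9 197.1] yaw 71.79 t 4.3 F [ 0.3  0.2 -1.4] op 44.3
```

View pics/w4.png

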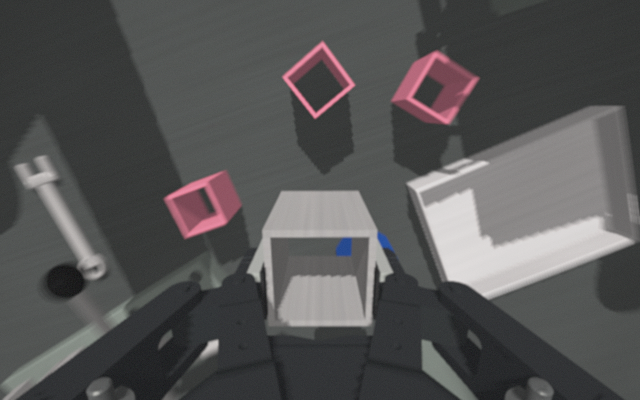

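Run:
```python
from h import *
go(594.6,-81.1,210,14.4)
```

```text
d [-0.0056 -0.3606  0.2861] rv [ 1.0019  0.0056 -0.0142] | pos [435.4 350.8 204.6] yaw 71.81 t 4.35 F [2.4 1.4 3.6] op 44.5
```

>>> servo_tool([
  [255,-0.012,-0.036,0.029,0.1,0,0],
  [255,-0.012,-0.072,0.057,0.2,0,0],
  [255,-0.012,-0.108,0.086,0.3,0,0],
  [255,-0.012,-0.144,0.115,0.4,0,0],
  [255,-0.012,-0.18,0.144,0.5,0,0],
])

```text
clock: 4.85
tcp_pos: [516.0, 133.3, 217.3]
eef_rot: [0.652, 0.286, 0.644, -0.278]
ft_force: [0.8, -0.1, -1.8]
opening: 44.0
```

Run:
```python
from h import *
go(594.6,-81.1,210,14.4)
```

```text
d [ 0.0073 -0.0887  0.2104] rv [ 0.4985  0.0023 -0.0161] | pos [516.  133.3 217.3] yaw 42.97 t 4.85 F [ 0.8 -0.1 -1.8] op 44.0
```

>>> servo_tool([
  [255,0.007,-0.018,0.043,0.1,0,-0.004],
  [255,0.007,-0.036,0.086,0.2,0,-0.008],
  [255,0.007,-0.054,0.128,0.3,0.001,-0.012],
  [255,0.007,-0.072,0.171,0.4,0.002,-0.016],
  [255,0.007,-0.089,0.21,0.498,0.002,-0.016],
])

```text
clock: 5.35
tcp_pos: [594.6, -83.0, 210.8]
eef_rot: [0.558, 0.435, 0.557, -0.434]
ft_force: [1.3, 1.0, -1.3]
opening: 44.2
```

>>> servo_tool([
  [255,0,0,0,0,0,0],
  [255,0,0,0,0,0,0],
  [255,0,0,0,0,0,0],
  [255,0,0,0,0,0,0],
  [255,0,0,0,0,0,0],
])

```text
clock: 5.85
tcp_pos: [594.3, -81.6, 211.1]
eef_rot: [0.559, 0.434, 0.558, -0.434]
ft_force: [0.2, 0.3, -2.7]
opening: 44.4
```

Run:
```python
from h import *
from station import env,cams
st=env.state(); f=cams.grab_frame("wrist"); go(594.6,-81.1,130,14.4,st)
cv2.imwrite("pics/w5.png",f["img"][:,:,::-1]);np.savez("w5.npz",st=st,f=f)
```

```text
d [ 0.0811  0.0003 -0.0005] rv [-0.0018  0.0008 -0.0012] | pos [594.3 -81.6 211.1] yaw 14.3 t 5.85 F [ 0.2  0.3 -2.7] op 44.4
```

View pics/w5.png

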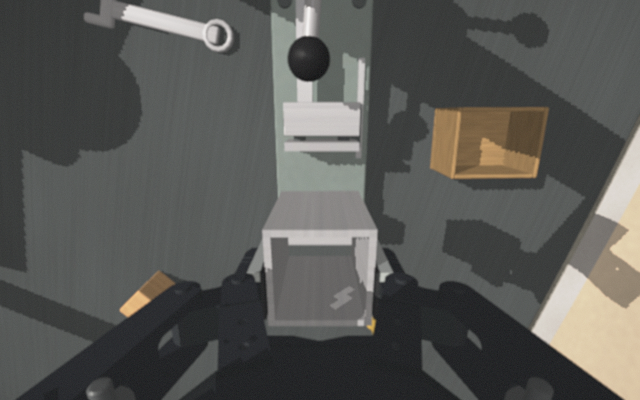

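Run:
```python
from h import *
d=np.load("w5.npz",allow_pickle=True); f=d["f"].item(); st=d["st"].item()
w,a,b,c=st["eef_rot"];M=R.from_quat([a,b,c,w])
t=np.radians(14.4);X=np.array([np.cos(t),np.sin(t)]);Y=np.array([-X[1],X[0]])
o=np.array([603.5,-109.7])
for uv,z in(([[284.5,151.5],[359.5,151.5]],75),([[283.5,102],[360,102]],75),([[263,232],[377,232],[373,326],[266,326]],st["tcp_pos"][2]+36),([[284,190],[364,190]],st["tcp_pos"][2]-24)):
    p=onplane(f,uv,z,st)[:,:2]-o; print(np.c_[p@X,p@Y].round(1).tolist(), (p.mean(0)@X).round(1))
p=bydepth(f,[[322,147],[322,120],[340,170],[290,236],[340,329],[268,290]],st);print(p.round(1))
```

```text
[[-34.2, 67.1], [36.2, 67.1]] 1.0
[[-33.6, 111.5], [35.1, 111.4]] 0.7
[[-23.5, 57.9], [20.7, 57.8], [21.4, 14.0], [-24.7, 14.1]] -1.5
[[-22.1, 59.0], [24.3, 59.0]] 1.1
[[ 5.868e+02 -4.040e+01  7.480e+01]
 [ 5.806e+02 -1.670e+01  7.500e+01]
 [ 6.142e+02 -6.490e+01  2.880e+01]
 [ 5.769e+02 -5.900e+01  2.460e+02]
 [ 6.796e+02 -2.933e+02 -4.000e-01]
 [ 5.733e+02 -8.500e+01  2.462e+02]]
```

>>> servo_tool([
  [255,0.02,0.001,0.002,-0.002,0,0],
  [255,0.05,0.001,0.002,-0.002,0,0],
  [255,0.085,0.001,0.002,-0.002,0.001,-0.001],
  [255,0.115,0.001,0.002,-0.002,0.001,-0.001],
  [255,0.14,0.001,0.002,-0.002,0.001,-0.001],
])

```text
clock: 6.4
tcp_pos: [595.4, -82.6, 69.5]
eef_rot: [0.559, 0.433, 0.559, -0.433]
ft_force: [0.5, 0.0, -2.6]
opening: 44.3
```

Run:
```python
from h import *
from station import env,cams
st=env.state(); f=cams.grab_frame("wrist"); go(594.9,-83,56,14.4,st)
cv2.imwrite("pics/w6.png",f["img"][:,:,::-1]);np.savez("w6.npz",st=st,f=f)
```

```text
d [ 0.0135 -0.0006  0.0003] rv [ 0.0013 -0.0008  0.0009] | pos [595.4 -82.6  69.5] yaw 14.48 t 6.4 F [ 0.5  0.  -2.6] op 44.3
```

View pics/w6.png

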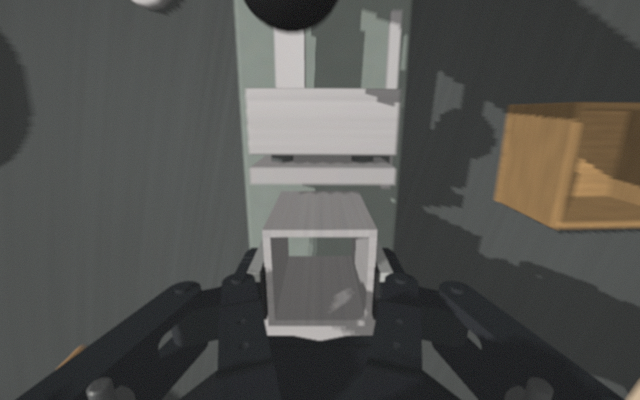

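>>> servo_tool([
  [255,0.003,0.001,0,0,0,0],
  [255,0.006,0.001,0,0,0,0],
  [255,0.009,0.001,0,0,0,0],
  [255,0.012,0.001,0,0,0,0],
  [255,0.014,0.001,0,0,0,0],
])

```text
clock: 6.95
tcp_pos: [594.9, -81.8, 54.6]
eef_rot: [0.557, 0.433, 0.561, -0.433]
ft_force: [-10.0, 2.7, 28.0]
opening: 44.1
```

>>> servo_tool([
  [255,-0.001,0,0,0,0,0],
  [255,-0.001,0,0,0,0,0],
  [90,-0.001,0,0,0,0,0],
  [90,-0.001,0,0,0,0,0],
  [60,-0.001,0,0,0,0,0],
])

```text
clock: 7.45
tcp_pos: [594.9, -81.9, 55.5]
eef_rot: [0.557, 0.433, 0.561, -0.434]
ft_force: [-0.4, -0.2, 0.5]
opening: 65.3
```

Run:
```python
from h import *
from station import env,cams
st=env.state(); f=cams.grab_frame("wrist"); go(580,-40,290,14.4,st)
cv2.imwrite("pics/w7.png",f["img"][:,:,::-1]);np.savez("w7.npz",st=st,f=f)
```

```text
d [-0.2343 -0.0048 -0.0449] rv [ 0.0012 -0.0026  0.0037] | pos [594.9 -81.9  55.5] yaw 14.47 t 7.45 F [-0.4 -0.2  0.5] op 65.3
```

View pics/w7.png

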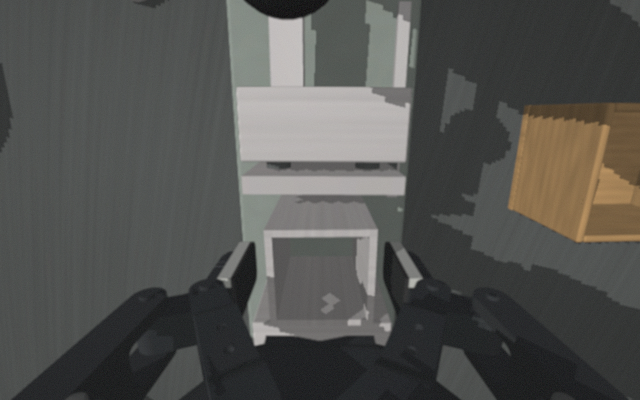

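Tube stands free. Go straight up, then look from above.

>>> servo_tool([
  [60,-0.015,0,0,0,0,0],
  [60,-0.04,0,0,0,0,0],
  [60,-0.08,0,0,0,0,0],
  [0,-0.13,0,-0.02,0,0,0],
  [0,-0.17,0,-0.045,0,0,0],
])

```text
clock: 8.0
tcp_pos: [584.6, -39.7, 226.3]
eef_rot: [0.557, 0.433, 0.56, -0.434]
ft_force: [0.5, 0.4, -0.0]
opening: 85.2
```

>>> servo_tool([
  [0,0,0,0,0,0,0],
  [0,0,0,0,0,0,0],
  [0,0,0,0,0,0,0],
  [0,0,0,0,0,0,0],
  [0,0,0,0,0,0,0],
])

```text
clock: 8.5
tcp_pos: [584.0, -40.1, 224.6]
eef_rot: [0.556, 0.433, 0.561, -0.435]
ft_force: [-0.1, 0.3, -0.4]
opening: 85.4
```

Run:
```python
from h import *
from station import env,cams
st=env.state(); f=cams.grab_frame("wrist"); go(580,-40,290,14.4,st)
cv2.imwrite("pics/w8.png",f["img"][:,:,::-1]);np.savez("w8.npz",st=st,f=f)
a=cv2.resize(f["img"][120:270,260:400,::-1],None,fx=4,fy=4,interpolation=cv2.INTER_CUBIC)
cv2.imwrite("pics/w8c.png",a)
```

```text
d [-0.0654 -0.0042 -0.0013] rv [-0.0015 -0.0038  0.0064] | pos [584.  -40.1 224.6] yaw 14.31 t 8.5 F [-0.1  0.3 -0.4] op 85.4
```

View pics/w8.png

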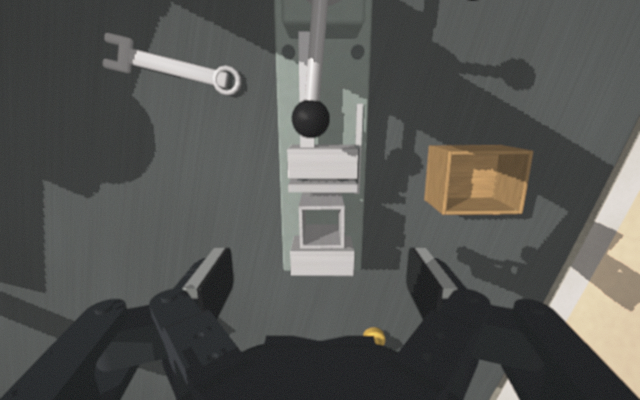

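View pics/w8c.png

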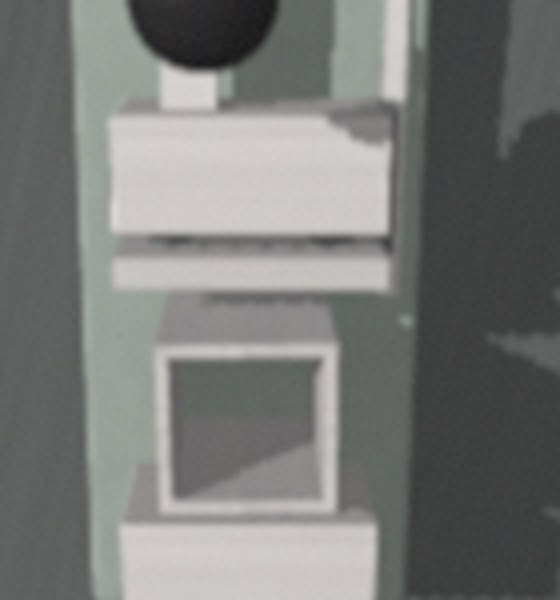

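Run:
```python
from h import *
d=np.load("w8.npz",allow_pickle=True); f=d["f"].item(); st=d["st"].item()
t=np.radians(14.4);X=np.array([np.cos(t),np.sin(t)]);Y=np.array([-X[1],X[0]]);o=np.array([603.5,-109.7])
for n,uv,z in(("tube",[[155,345],[338,343],[337,516],[161,518]],90),("jaw",[[113,291],[390,291]],75),("fix",[[121,522],[376,522]],75),("foot",[[135,465],[370,465]],30),("tubefoot",[[168,300],[326,298]],30)):
    p=onplane(f,np.array(uv)/4+[259.6,119.6],z,st)[:,:2]-o; print(n,np.c_[p@X,p@Y].round(1).tolist(), (p.mean(0)@X).round(1),(p.mean(0)@Y).round(1))
print(onplane(f,[[310.5,119]],115,st))
```

```text
tube [[-22.9, 57.5], [22.0, 58.1], [22.8, 11.6], [-22.3, 11.0]] -0.1 34.5
jaw [[-34.6, 67.2], [36.2, 67.3]] 0.8 67.3
fix [[-34.4, 2.5], [34.7, 2.7]] 0.1 2.6
foot [[-34.8, -0.1], [37.6, 0.1]] 1.4 -0.0
tubefoot [[-23.7, 52.6], [23.0, 53.3]] -0.3 52.9
[[559.54669201  23.98317372 115.        ]]
```

```bash
cat >> h.py <<'E'
C=np.array([540,138.0])
def push(a,back=17,r=83,z=100):
    """tool pose with its -z face a distance 'back' (tool axis to spoke centre line) behind the spoke at angle a (deg)"""
    t=np.radians(a); e=np.array([np.cos(t),np.sin(t)]); p=np.array([e[1],-e[0]])
    q=C+r*e-back*p; go(q[0],q[1],z,a-180)
    from station import env
    st=env.state(); F=st["ft_force"]; d=st["tcp_pos"][:2]-C; rr=np.hypot(*d); th=np.degrees(np.arctan2(d[1],d[0]))%360
    print(" tool r %.1f ang %.1f ; F along push %.1f radial %.1f z %.1f"%(rr,th,F[:2]@p*-1,F[:2]@e,F[2]))
E
python3 - <<'E'
from h import *
push(189.3,37,83,150)
c=np.load("scene_c.npy").reshape(-1,3); m=(c[:,2]>150)&(c[:,2]<200)&(c[:,0]>450)&(c[:,0]<750)&(c[:,1]>150)&(c[:,1]<450); print("can",np.median(c[m],0))
E
```

```text
d [ 0.0759 -0.0842 -0.1536] rv [ 0.0875 -0.0033  0.0062] | pos [584.1 -40.1 224.9] yaw 14.31 t 8.55 F [ 0.1  0.3 -0.1] op 85.5
 tool r 183.5 ang 283.9 ; F along push -0.2 radial -0.1 z -0.1
can [662.03060629 383.09074057 187.30719788]
```

>>> servo_tool([
  [255,0,-0.025,-0.04,0.02,-0.003,0.006],
  [255,0,-0.05,-0.08,0.04,-0.003,0.006],
  [255,0.02,-0.07,-0.12,0.06,-0.003,0.006],
  [255,0.045,-0.084,-0.154,0.087,-0.003,0.006],
  [255,0.075,-0.084,-0.154,0.087,-0.003,0.006],
])

```text
clock: 9.05
tcp_pos: [461.3, 91.4, 150.6]
eef_rot: [0.539, 0.457, 0.54, -0.457]
ft_force: [1.9, 0.5, -0.3]
opening: 12.3
```

Run:
```python
from h import *
push(189.3,37,83,100)
```

```text
d [0.0506 0.0022 0.0038] rv [ 0.0025 -0.0015  0.0002] | pos [461.3  91.4 150.6] yaw 9.45 t 9.05 F [ 1.9  0.5 -0.3] op 12.3
 tool r 91.5 ang 210.6 ; F along push -0.2 radial -2.0 z -0.3
```

>>> servo_tool([
  [255,0.01,0.002,0.004,0,0,0],
  [255,0.025,0.002,0.004,0,0,0],
  [255,0.04,0.002,0.004,0,0,0],
  [255,0.05,0.002,0.004,0,0,0],
  [255,0.05,0.002,0.004,0,0,0],
])

```text
clock: 9.55
tcp_pos: [463.6, 87.2, 99.4]
eef_rot: [0.538, 0.457, 0.54, -0.458]
ft_force: [-0.1, 0.3, -0.3]
opening: 0.1
```

Run:
```python
from h import *
from station import cams
push(189.3,17,83,100)
f=cams.grab_frame("wrist"); cv2.imwrite("pics/w9.png",f["img"][:,:,::-1])
```

```text
d [-0.0005  0.0006 -0.0207] rv [ 0.0016 -0.002   0.0028] | pos [463.6  87.2  99.4] yaw 9.39 t 9.55 F [-0.1  0.3 -0.3] op 0.1
 tool r 91.7 ang 213.6 ; F along push -0.3 radial 0.0 z -0.3
```

View pics/w9.png

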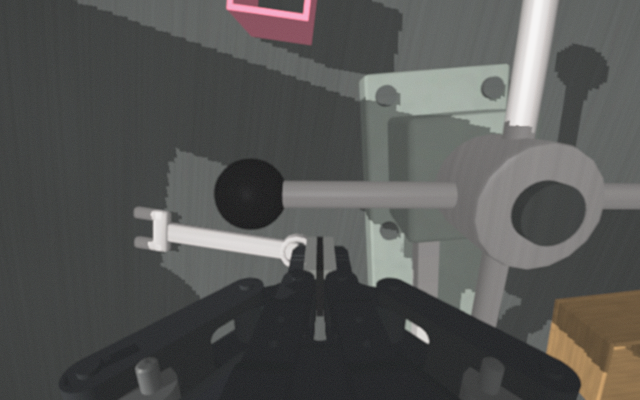

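```bash
cat >> h.py <<'E'
def arc(a_list,back=17,r=83,z=100):
    for a in a_list: push_q(a,back,r,z)
    push(a_list[-1],back,r,z)
def push_q(a,back,r,z):
    from station import env
    st=env.state(); w,x,b,c=st["eef_rot"]; M=R.from_quat([x,b,c,w])
    t=np.radians(a); e=np.array([np.cos(t),np.sin(t)]); p=np.array([e[1],-e[0]]); q=C+r*e-back*p
    ty=np.radians(a-180); X=np.array([0,0,-1]);Y=np.array([np.cos(ty),np.sin(ty),0]);N=np.c_[X,Y,np.cross(X,Y)]
    d=M.inv().apply(np.r_[q,z]-st["tcp_pos"])/1000; rv=(M.inv()*R.from_matrix(N)).as_rotvec()
    print(round(a,1),[255]+np.r_[d.round(4),rv.round(3)].tolist())
E
python3 - <<'E'
from h import *
arc([192,190,187,184,181])
E
```

```text
192 [255, 0.0003, 0.001, -0.0168, -0.045, -0.002, 0.001]
190 [255, 0.0003, 0.0003, -0.0197, -0.01, -0.002, 0.001]
187 [255, 0.0003, -0.0005, -0.0241, 0.042, -0.002, 0.001]
184 [255, 0.0004, -0.0011, -0.0285, 0.094, -0.002, 0.001]
181 [255, 0.0004, -0.0015, -0.0329, 0.147, -0.002, 0.001]
d [ 0.0004 -0.0015 -0.0329] rv [ 0.1466 -0.0016  0.0014] | pos [464.1  87.3 100.3] yaw 9.4 t 9.6 F [-0.1 -0.9  0.1] op 0.1
 tool r 91.2 ang 213.7 ; F along push 0.9 radial 0.1 z 0.1
```

>>> servo_tool([
  [255,0,0,-0.008,0,-0.002,0.001],
  [255,0,0,-0.015,0,-0.002,0.001],
  [255,0,0,-0.02,0,-0.002,0.001],
  [255,0,-0.0005,-0.024,0.04,-0.002,0.001],
  [255,0,-0.001,-0.0285,0.094,-0.002,0.001],
])

```text
clock: 10.1
tcp_pos: [458.9, 114.5, 101.0]
eef_rot: [0.518, 0.482, 0.516, -0.483]
ft_force: [0.0, -6.5, 1.0]
opening: 0.0
```

Run:
```python
from h import *
arc([180,175,170,165,160])
```

```text
180 [255, 0.0009, -0.0014, -0.0067, 0.07, 0.003, -0.001]
175 [255, 0.0009, -0.0021, -0.014, 0.157, 0.003, -0.001]
170 [255, 0.0009, -0.0021, -0.0214, 0.244, 0.003, -0.001]
165 [255, 0.0009, -0.0014, -0.0288, 0.332, 0.003, -0.001]
160 [255, 0.0008, -0.0002, -0.0361, 0.419, 0.003, -0.001]
d [ 0.0008 -0.0002 -0.0361] rv [ 0.4188  0.0031 -0.0013] | pos [458.9 114.5 101. ] yaw 3.99 t 10.1 F [ 0.  -6.5  1. ] op 0.0
 tool r 84.5 ang 196.2 ; F along push 6.1 radial -2.3 z 1.0
```

>>> servo_tool([
  [255,0.001,-0.0014,-0.0067,0.07,0,0],
  [255,0.001,-0.002,-0.014,0.157,0,0],
  [255,0.001,-0.002,-0.0214,0.244,0,0],
  [255,0.001,-0.0014,-0.0288,0.332,0,0],
  [255,0.001,-0.0002,-0.0361,0.419,0,0],
])

```text
clock: 10.6
tcp_pos: [456.9, 149.7, 100.9]
eef_rot: [-0.407, -0.579, -0.402, 0.58]
ft_force: [0.0, -8.3, 2.8]
opening: -0.2
```

Run:
```python
from h import *
arc([155,150,145,140,135])
```

```text
155 [255, 0.0008, -0.0021, -0.0077, 0.085, 0.004, -0.005]
150 [255, 0.0008, -0.0026, -0.0151, 0.172, 0.004, -0.005]
145 [255, 0.0008, -0.0025, -0.0225, 0.259, 0.004, -0.006]
140 [255, 0.0007, -0.0018, -0.0298, 0.346, 0.004, -0.006]
135 [255, 0.0007, -0.0004, -0.0371, 0.434, 0.003, -0.006]
d [ 0.0007 -0.0004 -0.0371] rv [ 0.4338  0.0034 -0.0059] | pos [456.9 149.7 100.9] yaw -20.15 t 10.6 F [ 0.  -8.3  2.8] op -0.2
 tool r 83.9 ang 172.0 ; F along push 5.9 radial -5.9 z 2.8
```

>>> servo_tool([
  [255,0.001,-0.002,-0.0077,0.085,0.003,-0.005],
  [255,0.001,-0.0026,-0.0151,0.172,0.003,-0.005],
  [255,0.001,-0.0025,-0.0225,0.259,0.003,-0.005],
  [255,0.001,-0.0018,-0.0298,0.346,0.003,-0.005],
  [255,0.001,-0.0004,-0.0371,0.434,0.003,-0.005],
])

```text
clock: 11.1
tcp_pos: [469.1, 183.9, 100.4]
eef_rot: [-0.271, -0.653, -0.268, 0.654]
ft_force: [-1.8, -6.8, 3.0]
opening: -0.1
```

Run:
```python
from h import *
arc([130,125,120,115,110])
```

```text
130 [255, 0.0004, -0.0016, -0.008, 0.085, 0.002, -0.003]
125 [255, 0.0003, -0.0022, -0.0154, 0.172, 0.002, -0.003]
120 [255, 0.0003, -0.0021, -0.0228, 0.259, 0.002, -0.003]
115 [255, 0.0003, -0.0013, -0.0301, 0.346, 0.002, -0.003]
110 [255, 0.0003, 0.0001, -0.0374, 0.434, 0.002, -0.003]
d [ 0.0003  0.0001 -0.0374] rv [ 0.4336  0.0015 -0.0034] | pos [469.1 183.9 100.4] yaw -45.15 t 11.1 F [-1.8 -6.8  3. ] op -0.1
 tool r 84.4 ang 147.1 ; F along push 4.0 radial -5.8 z 3.0
```

>>> servo_tool([
  [255,0,-0.0016,-0.008,0.085,0.002,-0.003],
  [255,0,-0.0022,-0.0154,0.172,0.002,-0.003],
  [255,0,-0.0021,-0.0228,0.259,0.002,-0.003],
  [255,0,-0.0013,-0.0301,0.346,0.002,-0.003],
  [255,0,0,-0.0374,0.434,0.002,-0.003],
])

```text
clock: 11.6
tcp_pos: [493.9, 209.4, 100.3]
eef_rot: [-0.123, -0.695, -0.121, 0.698]
ft_force: [-4.2, -7.1, 3.7]
opening: -0.1
```

Run:
```python
from h import *
push(110)
push(110,37,83,150); push(200,45,83,150)
from station import env;print(env.state()["joints"])
```

```text
d [ 0.0003 -0.0002 -0.0019] rv [-0.0028  0.0038 -0.002 ] | pos [493.9 209.4 100.3] yaw -70.16 t 11.6 F [-4.2 -7.1  3.7] op -0.1
 tool r 85.0 ang 122.9 ; F along push 6.4 radial -5.2 z 3.7
d [-0.0497 -0.      0.0183] rv [-0.0028  0.0038 -0.002 ] | pos [493.9 209.4 100.3] yaw -70.16 t 11.6 F [-4.2 -7.1  3.7] op -0.1
 tool r 85.0 ang 122.9 ; F along push 6.4 radial -5.2 z 3.7
d [-0.0492  0.1281  0.0639] rv [-1.5736e+00  4.6000e-03  1.4000e-03] | pos [493.9 209.4 100.3] yaw -70.16 t 11.6 F [-4.2 -7.1  3.7] op -0.1
 tool r 85.0 ang 122.9 ; F along push 5.2 radial 6.4 z 3.7
[ 0.1946409   0.36165988  1.73857625 -0.00297173  1.04478937  1.42062657]
```

>>> servo_tool([
  [255,0,0,0.01,0,0,0],
  [255,-0.005,0,0.019,0,0,0],
  [255,-0.045,0,0.022,0,0,0],
  [255,-0.055,0.02,0.03,-0.14,0,0],
  [255,-0.055,0.045,0.038,-0.28,0,0],
])

```text
clock: 12.1
tcp_pos: [473.8, 154.9, 158.3]
eef_rot: [0.222, 0.672, 0.22, -0.671]
ft_force: [0.3, -0.6, -0.5]
opening: -0.1
```

Run:
```python
from h import *
push(200,45,83,153)
```

```text
d [0.0055 0.0726 0.0492] rv [-1.2836  0.0015 -0.0031] | pos [473.8 154.9 158.3] yaw -53.55 t 12.1 F [ 0.3 -0.6 -0.5] op -0.1
 tool r 68.3 ang 165.6 ; F along push 0.7 radial -0.1 z -0.5
```

>>> servo_tool([
  [255,0,0.015,0.01,-0.15,0,-0.003],
  [255,0,0.03,0.02,-0.3,0,-0.003],
  [255,0,0.045,0.03,-0.45,0,-0.003],
  [255,0.003,0.06,0.04,-0.6,0,-0.003],
  [255,0.005,0.073,0.049,-0.75,0,-0.003],
])

```text
clock: 12.6
tcp_pos: [476.9, 66.6, 154.0]
eef_rot: [0.452, 0.544, 0.451, -0.544]
ft_force: [-0.6, -0.1, -1.2]
opening: 0.1
```

Run:
```python
from h import *
push(200,45,83,150)
```

```text
d [ 0.004   0.0004 -0.0008] rv [-5.355e-01  5.000e-04 -6.000e-04] | pos [476.9  66.6 154. ] yaw -10.68 t 12.6 F [-0.6 -0.1 -1.2] op 0.1
 tool r 95.3 ang 228.5 ; F along push -0.1 radial 0.6 z -1.2
```

>>> servo_tool([
  [255,0,0,0,-0.15,0,0],
  [255,0,0,0,-0.3,0,0],
  [255,0.015,0,0,-0.45,0,0],
  [255,0.035,0,0,-0.535,0,0],
  [255,0.054,0,0,-0.535,0,0],
])

```text
clock: 13.1
tcp_pos: [476.2, 66.9, 100.3]
eef_rot: [0.581, 0.405, 0.579, -0.404]
ft_force: [-0.5, 0.2, 0.2]
opening: -0.2
```

Run:
```python
from h import *
from station import cams,env
arc([200,199,197,195,193])
st=env.state();f=cams.grab_frame("wrist"); cv2.imwrite("pics/w10.png",f["img"][:,:,::-1])
```

```text
200 [255, 0.0002, 0.0014, -0.028, 0.004, 0.001, -0.002]
199 [255, 0.0002, 0.0011, -0.0295, 0.022, 0.001, -0.002]
197 [255, 0.0002, 0.0006, -0.0324, 0.057, 0.001, -0.002]
195 [255, 0.0002, 0.0003, -0.0353, 0.092, 0.001, -0.002]
193 [255, 0.0002, -0.0, -0.0383, 0.127, 0.001, -0.002]
d [ 0.0002 -0.     -0.0383] rv [ 0.1265  0.0009 -0.002 ] | pos [476.2  66.9 100.3] yaw 20.25 t 13.1 F [-0.5  0.2  0.2] op -0.2
 tool r 95.5 ang 228.1 ; F along push -0.3 radial 0.5 z 0.2
```

View pics/w10.png

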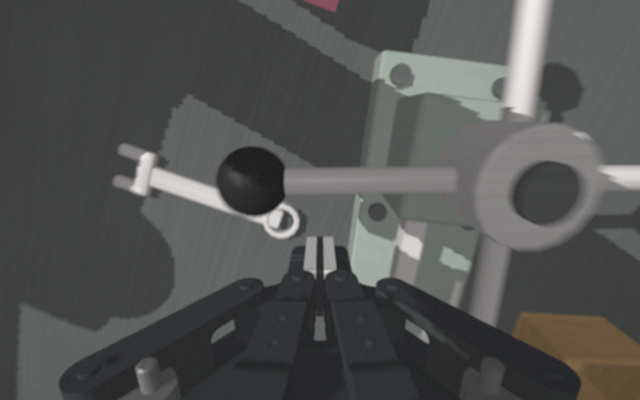

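>>> servo_tool([
  [255,0,0.001,-0.012,0,0,-0.002],
  [255,0,0.001,-0.022,0,0,-0.002],
  [255,0,0.001,-0.028,0.004,0,-0.002],
  [255,0,0.0006,-0.0324,0.057,0,-0.002],
  [255,0,0,-0.0383,0.127,0,-0.002],
])

```text
clock: 13.65
tcp_pos: [460.4, 102.3, 98.1]
eef_rot: [0.552, 0.439, 0.553, -0.443]
ft_force: [-0.6, -7.2, -2.3]
opening: 0.2
```

Run:
```python
from h import *
arc([190,186,182,178,174])
```

```text
190 [255, -0.002, 0.0018, -0.0043, 0.049, 0.002, 0.006]
186 [255, -0.002, 0.0011, -0.0101, 0.119, 0.003, 0.006]
182 [255, -0.002, 0.0008, -0.016, 0.189, 0.003, 0.005]
178 [255, -0.002, 0.0009, -0.022, 0.258, 0.003, 0.005]
174 [255, -0.002, 0.0015, -0.0279, 0.328, 0.003, 0.005]
d [-0.002   0.0015 -0.0279] rv [0.3283 0.0032 0.0052] | pos [460.4 102.3  98.1] yaw 12.81 t 13.65 F [-0.6 -7.2 -2.3] op 0.2
 tool r 87.2 ang 204.2 ; F along push 7.3 radial -0.2 z -2.3
```

>>> servo_tool([
  [255,-0.002,0.0018,-0.0043,0.049,0.002,0.005],
  [255,-0.002,0.0011,-0.01,0.119,0.002,0.005],
  [255,-0.002,0.0008,-0.016,0.189,0.002,0.005],
  [255,-0.002,0.0009,-0.022,0.258,0.002,0.005],
  [255,-0.002,0.0015,-0.028,0.328,0.002,0.005],
])

```text
clock: 14.15
tcp_pos: [455.0, 129.4, 100.5]
eef_rot: [-0.474, -0.525, -0.472, 0.527]
ft_force: [0.3, -6.8, -3.4]
opening: 0.5
```

Run:
```python
from h import *
push(174)
arc([172,170,168,166,164])
```

```text
d [ 0.0005  0.0006 -0.0005] rv [-0.0011  0.0038 -0.0001] | pos [455.  129.4 100.5] yaw -6.06 t 14.15 F [ 0.3 -6.8 -3.4] op 0.5
 tool r 85.4 ang 185.8 ; F along push 6.7 radial -1.0 z -3.4
172 [255, 0.0005, 0.0, -0.0034, 0.034, 0.004, -0.0]
170 [255, 0.0005, -0.0004, -0.0063, 0.069, 0.004, -0.0]
168 [255, 0.0005, -0.0007, -0.0092, 0.104, 0.004, -0.0]
166 [255, 0.0005, -0.001, -0.0122, 0.139, 0.004, -0.0]
164 [255, 0.0005, -0.0011, -0.0151, 0.173, 0.004, -0.0]
d [ 0.0005 -0.0011 -0.0151] rv [ 0.1734  0.0038 -0.0005] | pos [455.  129.4 100.5] yaw -6.06 t 14.15 F [ 0.3 -6.8 -3.4] op 0.5
 tool r 85.4 ang 185.8 ; F along push 6.5 radial -2.1 z -3.4
```

>>> servo_tool([
  [255,0,0,-0.0034,0.034,0.003,0],
  [255,0,-0.0004,-0.0063,0.069,0.003,0],
  [255,0,-0.0007,-0.0092,0.104,0.003,0],
  [255,0,-0.001,-0.0122,0.139,0.003,0],
  [255,0,-0.0011,-0.0151,0.173,0.003,0],
])

```text
clock: 14.65
tcp_pos: [454.8, 143.8, 100.9]
eef_rot: [-0.427, -0.564, -0.425, 0.565]
ft_force: [0.2, -6.9, -4.2]
opening: 0.0
```

Run:
```python
from h import *
arc([162,160,158,156,154])
push(164)
```

```text
162 [255, 0.0009, -0.0001, -0.0038, 0.035, 0.003, -0.001]
160 [255, 0.0009, -0.0005, -0.0067, 0.07, 0.003, -0.001]
158 [255, 0.0008, -0.0008, -0.0096, 0.105, 0.003, -0.001]
156 [255, 0.0008, -0.0011, -0.0126, 0.14, 0.003, -0.001]
154 [255, 0.0008, -0.0012, -0.0155, 0.175, 0.003, -0.001]
d [ 0.0008 -0.0012 -0.0155] rv [ 0.1751  0.0034 -0.0011] | pos [454.8 143.8 100.9] yaw -15.97 t 14.65 F [ 0.2 -6.9 -4.2] op 0.0
 tool r 85.4 ang 176.1 ; F along push 6.1 radial -3.2 z -4.2
d [ 0.0009  0.0005 -0.0009] rv [ 0.0006  0.0035 -0.0008] | pos [454.8 143.8 100.9] yaw -15.97 t 14.65 F [ 0.2 -6.9 -4.2] op 0.0
 tool r 85.4 ang 176.1 ; F along push 6.6 radial -2.1 z -4.2
```

>>> servo_tool([
  [255,0,0,-0.0038,0.035,0.003,0],
  [255,0,-0.0004,-0.0067,0.07,0.003,0],
  [255,0,-0.0007,-0.0096,0.105,0.003,0],
  [255,0,-0.001,-0.0126,0.14,0.003,0],
  [255,0,-0.0012,-0.0155,0.175,0.003,0],
])

```text
clock: 15.15
tcp_pos: [457.1, 158.3, 101.1]
eef_rot: [-0.376, -0.599, -0.374, 0.6]
ft_force: [-0.8, -7.5, -4.5]
opening: -0.0
```

Run:
```python
from h import *
push(154)
arc([153,152,151,150,149])
```

```text
d [ 0.0011  0.0005 -0.0011] rv [ 0.0003  0.0032 -0.0017] | pos [457.1 158.3 101.1] yaw -25.99 t 15.15 F [-0.8 -7.5 -4.5] op -0.0
 tool r 85.4 ang 166.2 ; F along push 7.1 radial -2.6 z -4.5
153 [255, 0.0011, 0.0002, -0.0025, 0.018, 0.003, -0.002]
152 [255, 0.0011, -0.0001, -0.004, 0.035, 0.003, -0.002]
151 [255, 0.0011, -0.0003, -0.0055, 0.053, 0.003, -0.002]
150 [255, 0.0011, -0.0005, -0.0069, 0.07, 0.003, -0.002]
149 [255, 0.0011, -0.0007, -0.0084, 0.088, 0.003, -0.002]
d [ 0.0011 -0.0007 -0.0084] rv [ 0.0875  0.0031 -0.0018] | pos [457.1 158.3 101.1] yaw -25.99 t 15.15 F [-0.8 -7.5 -4.5] op -0.0
 tool r 85.4 ang 166.2 ; F along push 6.9 radial -3.2 z -4.5
```

>>> servo_tool([
  [255,0.001,0,-0.003,0.025,0.003,-0.002],
  [255,0.001,0,-0.005,0.05,0.003,-0.002],
  [255,0.001,-0.0003,-0.007,0.07,0.003,-0.002],
  [255,0.001,-0.0006,-0.009,0.095,0.003,-0.002],
  [255,0.001,-0.0008,-0.011,0.12,0.003,-0.002],
])

```text
clock: 15.65
tcp_pos: [459.9, 167.5, 100.9]
eef_rot: [-0.339, -0.62, -0.338, 0.622]
ft_force: [-2.7, -9.8, 2.7]
opening: 0.0
```

Run:
```python
from h import *
push(147)
arc([145,144,142,141,140])
```

```text
d [ 0.0009  0.0002 -0.0019] rv [ 0.0032  0.0037 -0.0006] | pos [459.9 167.5 100.9] yaw -32.82 t 15.65 F [-2.7 -9.8  2.7] op 0.0
 tool r 85.3 ang 159.8 ; F along push 9.7 radial -3.1 z 2.7
145 [255, 0.0009, -0.0003, -0.0048, 0.038, 0.004, -0.001]
144 [255, 0.0009, -0.0006, -0.0062, 0.056, 0.004, -0.001]
142 [255, 0.0009, -0.0009, -0.0092, 0.09, 0.004, -0.001]
141 [255, 0.0009, -0.0011, -0.0106, 0.108, 0.004, -0.001]
140 [255, 0.0009, -0.0012, -0.0121, 0.125, 0.004, -0.001]
d [ 0.0009 -0.0012 -0.0121] rv [ 0.1253  0.0036 -0.0008] | pos [459.9 167.5 100.9] yaw -32.82 t 15.65 F [-2.7 -9.8  2.7] op 0.0
 tool r 85.3 ang 159.8 ; F along push 9.2 radial -4.3 z 2.7
```

>>> servo_tool([
  [255,0.001,0,-0.003,0.017,0.003,0],
  [255,0.001,0,-0.0042,0.03,0.003,0],
  [255,0.001,-0.0003,-0.0055,0.045,0.003,0],
  [255,0.001,-0.0005,-0.0067,0.06,0.003,0],
  [255,0.001,-0.0007,-0.008,0.075,0.003,0],
])

```text
clock: 16.15
tcp_pos: [462.3, 173.2, 100.9]
eef_rot: [-0.317, -0.632, -0.314, 0.634]
ft_force: [-3.6, -12.1, 3.9]
opening: -0.0
```

Run:
```python
from h import *
push(143)
arc([142,141,140,139,138])
```

```text
d [ 0.0009  0.0002 -0.0017] rv [-0.0008  0.0048 -0.0019] | pos [462.3 173.2 100.9] yaw -37.05 t 16.15 F [ -3.6 -12.1   3.9] op -0.0
 tool r 85.3 ang 155.7 ; F along push 11.8 radial -4.4 z 3.9
142 [255, 0.0009, -0.0001, -0.0031, 0.017, 0.005, -0.002]
141 [255, 0.0009, -0.0003, -0.0046, 0.034, 0.005, -0.002]
140 [255, 0.0009, -0.0006, -0.0061, 0.052, 0.005, -0.002]
139 [255, 0.0008, -0.0008, -0.0075, 0.069, 0.005, -0.002]
138 [255, 0.0008, -0.001, -0.009, 0.086, 0.005, -0.002]
d [ 0.0008 -0.001  -0.009 ] rv [ 0.0864  0.0047 -0.0021] | pos [462.3 173.2 100.9] yaw -37.05 t 16.15 F [ -3.6 -12.1   3.9] op -0.0
 tool r 85.3 ang 155.7 ; F along push 11.4 radial -5.5 z 3.9
```

>>> servo_tool([
  [255,0.001,0,-0.0025,0.01,0.003,0],
  [255,0.001,0,-0.003,0.015,0.003,0],
  [255,0.001,0,-0.003,0.015,0.003,0],
  [255,0.001,0,-0.003,0.015,0.003,0],
  [255,0.001,0,-0.003,0.015,0.003,0],
])

```text
clock: 16.65
tcp_pos: [462.7, 174.1, 100.9]
eef_rot: [-0.313, -0.634, -0.309, 0.636]
ft_force: [-4.0, -10.1, 4.4]
opening: 0.1
```

Run:
```python
from h import *
push(142)
push(142,45,83,160)
```

```text
d [ 0.0009  0.0001 -0.0021] rv [ 0.0034  0.0057 -0.0032] | pos [462.7 174.1 100.9] yaw -37.8 t 16.65 F [ -4.  -10.1   4.4] op 0.1
 tool r 85.3 ang 155.0 ; F along push 10.4 radial -3.1 z 4.4
d [-0.0589  0.0002  0.0262] rv [ 0.0034  0.0057 -0.0032] | pos [462.7 174.1 100.9] yaw -37.8 t 16.65 F [ -4.  -10.1   4.4] op 0.1
 tool r 85.3 ang 155.0 ; F along push 10.4 radial -3.1 z 4.4
```

Pushing gave 11.8 N while moving and 10.4 N when stopped, both in the firm band. I back off, lift, and check.

>>> servo_tool([
  [255,0,0,0.008,0,0,0],
  [255,0,0,0.018,0,0,0],
  [255,-0.02,0,0.026,0,0,0],
  [255,-0.06,0,0.026,0,0,0],
  [255,-0.1,0,0.026,0,0,0],
])

```text
clock: 17.15
tcp_pos: [445.6, 154.2, 202.1]
eef_rot: [-0.313, -0.633, -0.309, 0.637]
ft_force: [0.4, 0.8, 0.6]
opening: -0.1
```

Run:
```python
from h import *
go(570,-40,270,14.4)
```

```text
d [-0.0671  0.2175  0.0775] rv [-0.9112  0.0066  0.0012] | pos [445.6 154.2 202.1] yaw -37.81 t 17.15 F [0.4 0.8 0.6] op -0.1
```

>>> servo_tool([
  [255,-0.03,0.04,0.015,-0.15,0.006,0],
  [255,-0.067,0.08,0.03,-0.3,0.006,0],
  [255,-0.067,0.12,0.045,-0.45,0.006,0],
  [255,-0.067,0.16,0.06,-0.6,0.006,0],
  [255,-0.067,0.2,0.075,-0.75,0.006,0],
])

```text
clock: 17.65
tcp_pos: [558.5, -28.9, 271.2]
eef_rot: [0.52, 0.48, 0.519, -0.479]
ft_force: [0.6, 0.1, 0.5]
opening: 0.2
```

Run:
```python
from h import *
go(570,-40,270,14.4)
```

```text
d [0.0013 0.0105 0.012 ] rv [-0.1706  0.001  -0.0019] | pos [558.5 -28.9 271.2] yaw 4.63 t 17.65 F [0.6 0.1 0.5] op 0.2
```

>>> servo_tool([
  [255,0,0.01,0.012,-0.1,0,0],
  [255,0,0.01,0.012,-0.17,0,0],
  [255,0,0.01,0.012,-0.17,0,0],
  [255,0,0.01,0.012,-0.17,0,0],
  [255,0,0.01,0.012,-0.17,0,0],
])

```text
clock: 18.15
tcp_pos: [569.0, -39.4, 271.5]
eef_rot: [0.559, 0.434, 0.558, -0.433]
ft_force: [0.6, 0.5, 0.6]
opening: -0.0
```

Run:
```python
from h import *
from station import env,cams
st=env.state(); f=cams.grab_frame("wrist"); go(580,-40,290,14.4,st)
np.savez("w11.npz",st=st,f=f)
cv2.imwrite("pics/w11.png",f["img"][:,:,::-1])
a=cv2.resize(f["img"][120:270,260:400,::-1],None,fx=4,fy=4,interpolation=cv2.INTER_CUBIC)
cv2.imwrite("pics/w11c.png",a)
for n in("scene","side"): cv2.imwrite(f"pics/{n}1.png",cams.grab_frame(n)["img"][:,:,::-1])
```

```text
d [-0.0184  0.0105  0.0034] rv [-0.0011  0.0011 -0.0021] | pos [569.  -39.4 271.5] yaw 14.34 t 18.15 F [0.6 0.5 0.6] op -0.0
```

View pics/w11.png

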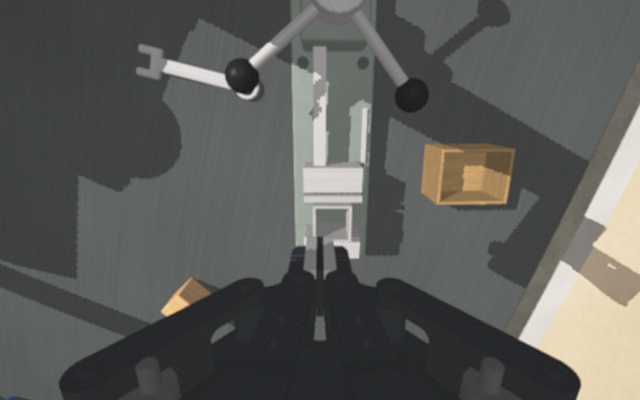

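View pics/w11c.png

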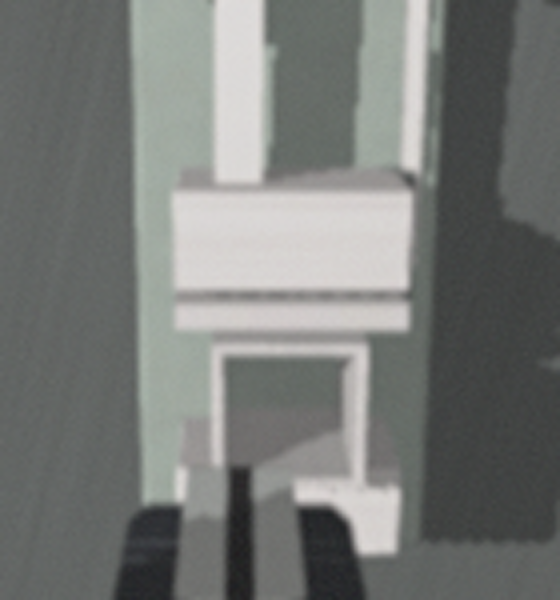

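View pics/scene1.png

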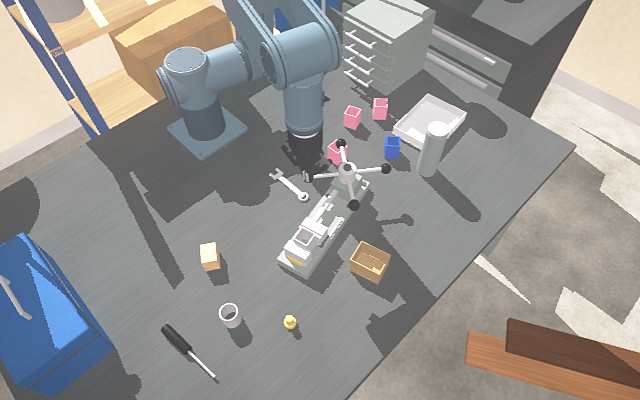

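Run:
```python
from h import *
d=np.load("w11.npz",allow_pickle=True); f=d["f"].item(); st=d["st"].item()
t=np.radians(14.4);X=np.array([np.cos(t),np.sin(t)]);Y=np.array([-X[1],X[0]]);o=np.array([603.5,-109.7])
for n,uv,z in(("tube",[[211,344],[369,343]],90),("jaw",[[174,331],[411,331]],75),("body",[[174,293],[411,293]],75),("fixR",[[400,487]],75)):
    p=onplane(f,np.array(uv)/4+[259.6,119.6],z,st)[:,:2]-o; print(n,np.c_[p@X,p@Y].round(1).tolist(), (p.mean(0)@X).round(1))
```

```text
tube [[-23.4, 46.6], [22.0, 46.8]] -0.7
jaw [[-34.8, 45.9], [36.3, 45.8]] 0.8
body [[-34.6, 57.7], [35.8, 57.7]] 0.6
fixR [[34.9, -5.1]] 34.9
```

```bash
python3 -c "
from station import env
print(env.state()['ft_force'],env.state()['clock']); print(env.sign_off())"
```

```text
[ 0.05197259  0.4158948  -0.22525801] 18.3
the job is handed in; nothing more can be done
None
```

I stood the bare-steel square tube on the clamp bed between the jaws and closed the jaws by pushing two spokes clockwise, one after the other. I handed the job in at 18.3 s; sign-off reported no verdict.

- **Grip:** the push was about 7 N while the jaws ran free, then rose to 11.8 N moving and 10.4 N stopped. Both are inside the firm bands (11–14 and 9–12), which works out to about 43 N on the jaws.
- **Placement:** in the last wrist view the moving jaw's face lay within 1 mm of the tube. The tube was square to the jaws within about 1° when I set it down. It sits about 1–1.5 mm off the middle of their width, which is close to the camera's accuracy. The closed fingers hid most of the fixed-jaw side, so contact there rests on the rise in push and the measured gap of about 45 mm.
- **The other things:** the last scene view shows them where they were, and nothing touched them. The arm hid part of the nearest pink tube, so I could only partly check that one.
- **Forces:** setting the tube on the bed gave a brief 28 N upward reading at the wrist. The hand was clear at the end, reading under 0.5 N.

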